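# Load two spare-fuse cases into the spring-loaded magazine

## Robot

A 6-joint arm with a two-finger parallel gripper is mounted at the origin on the work surface. World frame = base frame: x ahead of the robot, y to its left, z up, the work surface at z = 0. Lengths are in m, angles in rad, forces in N, time in s.
With the tool pointing down it reaches from about 0.25 to 0.8 m from the base axis. Payload 8.5 kg.
Tool frame: the origin (TCP) lies midway between the tips of the shut fingers; the grasp point (between the pads) lies 19 mm behind it; z points along the fingers, y is the direction in which the jaws open and shut (so a half turn about z gives the same grasp; the last joint's range is limited). The gripper opens to 85 mm and grips with 20 to 120 N. Pads are 22 mm wide; open, the fingers measure 114 mm over their backs; the gripper's body (76 mm by 85 mm) begins 54 mm behind the grasp point. The pads swing forward as they close: fully open they stand 13 mm farther back than shut.
Start: joints at [-1.172, 0.238, -0.013, 1.319, 0, 1.571], TCP at [0.204, -0.484, 0.231] pointing down, gripper open.
Joint ranges: [-2.66, 2.66], [-1.03, 1.9], [-1.14, 1.46], [-1.82, 2.27], [-1.45, 1.34], [-3.14, 3.14]. Speed limits (rad/s): [2.22, 2.22, 2.79, 3.14, 3.14, 3.14].

## Interface

Orientations are given as a unit quaternion [w, x, y, z].
In Python, from workcell import ctrl, claw, kinematics, optics, job, status gives the robot as it stands. The module is installed in compiled form; this text tells all that it offers. Calls block until the motion is done:
- ctrl.movep(position, orientation): joint-space move of the TCP to a pose.
- ctrl.move_l(position, orientation=None, rate=0.15, until_force=None): straight line of the TCP; orientation=None keeps the orientation; rate is the mean speed in m/s. With until_force (N) it stops when the force on the tool has changed by that much, and returns True; else False.
- ctrl.set_joints(angles): joint-space move.
- claw.open_jaws() and claw.gripper_close(squeeze=None): open the fingers fully, or close them until they stop; squeeze is the grip in N (None keeps the last).
- ctrl.wait(seconds).
- kinematics.ik(position, orientation): joint angles nearest the present ones, or None.
- optics.get_image(name): name is "scene" or "side" or "wrist"; returns a dict with "frame" (384x512x3 uint8, blue, green, red), "fx", "fy", "cx", "cy" (pixels), "dist_coeffs" ([k1, k2, p1, p2, k3] as OpenCV has them; the pictures are not rectified), "cam_to_world" (4x4, takes a point from camera to world coordinates); the wrist camera has in their place "tool_from_camera" (4x4, takes a point from camera to tool coordinates, whose origin is the TCP and whose axes are the flange's). Camera axes: x right, y down, z forward; pixel columns grow to the right and rows downward; lengths in m; the calibration is good to about 2 mm. A picture is of the moment at which its call begins: read the wrist's pose just before it. There is no depth.
A pose or a line that the arm cannot do raises ctrl.IKError and nothing moves.
- job.finish_job(): hands the job in, once; it reports no verdict.
Readings, each from a call of its own:
- status.read_time_s(): time.
- status.read_joint_pos(): joint angles.
- status.read_joint_vel(): joint speeds.
- status.read_tau(): joint torques, N m.
- status.read_eef_pos(): TCP position.
- status.read_eef_rot(): TCP orientation.
- status.read_force(): force on the tool from outside, world axes, zero at the start.
- status.read_moment(): the same for the moment, N m.
- status.read_gripper_width(): finger opening in m.
Only numpy, scipy, OpenCV 4.12 (cv2) and the standard library are available. Lean on these libraries where they do the work, as an engineer would, in place of code of your own. Each camera call takes 0.05 s, during which the arm holds its last target.

## Task

Load both flat black fuse cases into the spring-loaded magazine, one at a time: press each one straight down between the corner guides, past the two sprung lips, until the lips snap back over it and it stays down by itself when you let go. Press by feel and gently, never harder than 30 N, since there is next to no spare travel under the second case. Leave the other things on the shelf where they are.

Things in the scene. Friction and masses are not known exactly. Their poses are not given: they have to be found in the camera images.
- magazine: spring-loaded magazine: fixed steel foot, plate 130 (x) by 84 (y) by 10 mm, carrying an open-topped aluminium well, inside 70 (x) by 44 mm (y), centred on the foot with the same axes. Origin: centre of the foot's underside on the shelf top, z up. A clamp sets the well's height anywhere within 19 mm; the setting is not measured, and does not change while you work
- mouth (a point): fixed to the foot, on the well's axis 85 mm up: the underside of the retaining lips at the lowest setting; really it lies 0 to 19 mm higher. A case set down rests on the lip slopes, its underside about 10 mm above the lips' underside. It is held once pressed till its top is below the lips' underside; it then rises against them. Pressed less far, it is pushed out again
- lip_end (a point): fixed to the foot: where the nose of the lip at the +x end is at the lowest setting; a like lip is at the -x end. Lips are steel, 26 mm wide, stick 6.5 mm into the well (57 mm free between them), slope up and outward to 15 mm on top, flat beneath, and slide outward on springs (4 N, 7 N pushed aside). Pressing a case through takes about 8 to 15 N
- side_gap (a point): fixed to the foot: middle of the +y side of the well at lip height, lowest setting. Both y sides are open here, 45 mm wide, for fingers, down to 45 mm below the lips. L-shaped corner guides 3 mm thick, flared outward on top, rise 28 mm above the lips' underside at the four corners
- under (a point): fixed to the foot, on the well's axis, 45 mm up. Beneath the lips a white follower plate pushes up by a spring (5 N at the top, 8 N at the bottom). With one case in there is 26 mm of spare travel past the held position, with two only 2 mm, then a firm rubber stop (about 20 N per mm). Nothing measures follower or lips
- case_a: closed flat spare-fuse case, black plastic, a plain rectangular block 66 (its x) by 40 (its y) by 24 mm (its z), 70 g or so. Origin: centre of its underside, z up. It lies flat on the shelf top. Both cases are alike and may go in first; half a turn makes no difference
- case_b: closed flat spare-fuse case, black plastic, a plain rectangular block 66 (its x) by 40 (its y) by 24 mm (its z), 70 g or so. Origin: centre of its underside, z up. It lies flat on the shelf top. Both cases are alike and may go in first; half a turn makes no difference
- gauge: bystander: yellow plastic tyre pressure gauge, round, 52 mm across, 27 mm high, with a stub 51 mm out along its x; origin: centre of the disc's underside. It may lie among the cases
- scraper: bystander: white hard-silicone ice scraper, handle along its -x to 120 mm, blade 92 mm wide at +68 mm, 18 mm high; origin on the underside
- wrench: bystander: chrome socket wrench, 190 mm along its x (from -112 to +76 mm), 32 mm high at the head; origin on the underside
- jar: bystander: clear acrylic screw-top jar, 72 mm across, 90 mm high, upright; origin: centre of the underside
- socket: bystander: loose steel socket, 26 mm across, 32 mm high, upright; origin: centre of the underside
- torch: bystander: dark steel torch lying along its x (from -70 to +65 mm), 36 mm thick; origin on the underside
Not all that is in view belongs to the job. Leave any blue, pink or turquoise look-alike of the case_b alone.

How it is judged:
By the outcome, as a careful person would: the job done as asked, in the order asked, and still so for the second after the job is handed in, with the robot touching nothing.
It also fails if it takes over 72 s, if anything falls off the work surface, if the arm or the gripper's body presses on something with over 40 N, if the wrist force passes 120 N, or if a joint passes its speed limit or range.

## Working session

There is one attempt and no reset: what is moved stays moved. The work goes in short steps, each a Python script; the robot and the scene stay as the last script left them, time stands still between calls to the robot, and variables do not carry over. Pictures are saved under pics/ and viewed, and the job is handed in when it is done.

```bash
mkdir -p pics; ls
cat > h.py <<'E'
import numpy as np, cv2
from workcell import ctrl, claw, kinematics, optics, job, status
def cam(n):
    p=np.array(status.read_eef_pos()); q=np.array(status.read_eef_rot())
    d=optics.get_image(n)
    K=np.array([[d['fx'],0,d['cx']],[0,d['fy'],d['cy']],[0,0,1]],float)
    D=np.array(d['dist_coeffs'],float)
    if 'cam_to_world' in d: T=np.array(d['cam_to_world'])
    else:
        W=np.eye(4); w,x,y,z=q
        from scipy.spatial.transform import Rotation as R
        W[:3,:3]=R.from_quat([x,y,z,w]).as_matrix(); W[:3,3]=p
        T=W@np.array(d['tool_from_camera'])
    return d['frame'],K,D,T
def save(c,path):
    np.savez(path,f=c[0],K=c[1],D=c[2],T=c[3])
def load(path):
    d=np.load(path); return d['f'],d['K'],d['D'],d['T']
def plane(c,uv,z):
    uv=np.array(uv,float).reshape(-1,1,2)
    n=cv2.undistortPoints(uv,c[1],c[2]).reshape(-1,2)
    r=np.c_[n,np.ones(len(n))]@c[3][:3,:3].T
    o=c[3][:3,3]
    return o+r*((z-o[2])/r[:,2])[:,None]
def proj(c,X):
    Ti=np.linalg.inv(c[3]); X=np.array(X,float).reshape(-1,3)
    return cv2.projectPoints(X,cv2.Rodrigues(Ti[:3,:3])[0],Ti[:3,3],c[1],c[2])[0].reshape(-1,2)
E
python3 - <<'E'
from h import *
for n in ['scene','side','wrist']:
    c=cam(n); save(c,f'pics/{n}0.npz'); cv2.imwrite(f'pics/{n}0.png',cv2.resize(c[0],(800,600),interpolation=cv2.INTER_CUBIC)); print(n,c[3].round(3).tolist(),c[1][0,0],c[2])
print(status.read_time_s(),status.read_eef_rot(),status.read_gripper_width(),status.read_force())
E
```

```text
pics
scene [[-0.494, 0.765, -0.414, 1.091], [0.869, 0.43, -0.245, 0.298], [-0.01, -0.481, -0.877, 1.149], [0.0, 0.0, 0.0, 1.0]] 382.42253304860793 [-0.03192476  0.          0.          0.          0.        ]
side [[-0.991, -0.071, 0.115, 0.462], [-0.135, 0.571, -0.81, 0.896], [-0.008, -0.818, -0.575, 0.722], [0.0, 0.0, 0.0, 1.0]] 435.57688668881195 [-0.05368699  0.          0.          0.          0.        ]
wrist [[0.389, -0.889, -0.243, 0.265], [-0.921, -0.375, -0.102, -0.458], [-0.001, 0.264, -0.965, 0.373], [0.0, 0.0, 0.0, 1.0]] 337.82542116564105 [-0.06051868  0.          0.          0.          0.        ]
0.15 [-5.17832214e-04  9.80188035e-01  1.98068509e-01 -1.13547013e-04] 0.08556876321965758 [-0.50294684  0.20172974  0.43406292]
```

View pics/scene0.png

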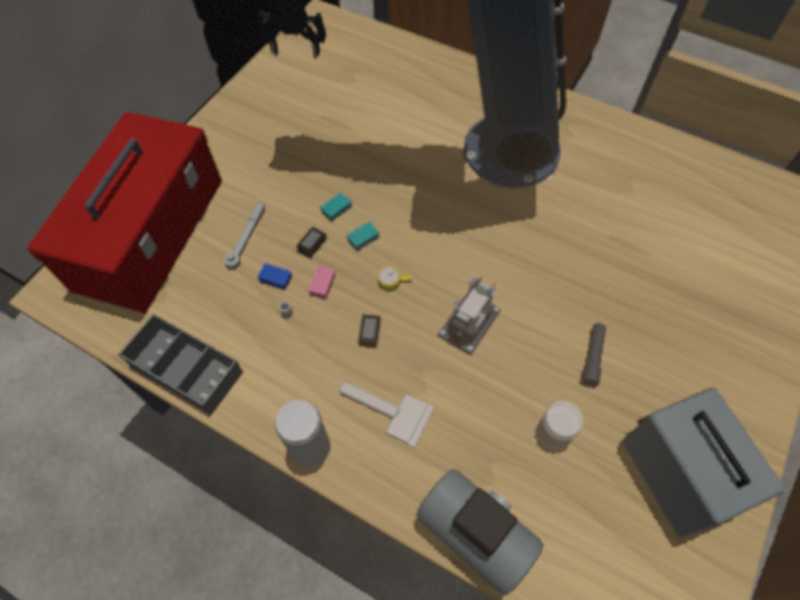

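View pics/side0.png

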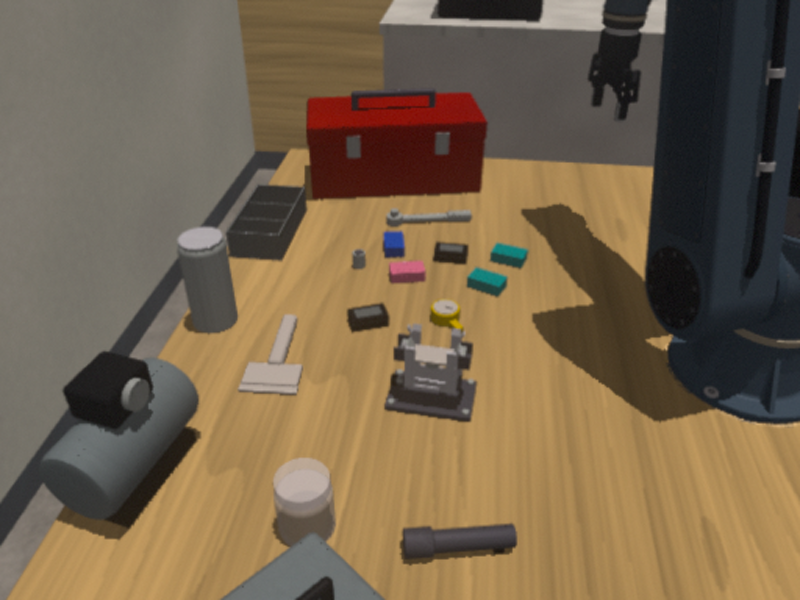

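View pics/wrist0.png

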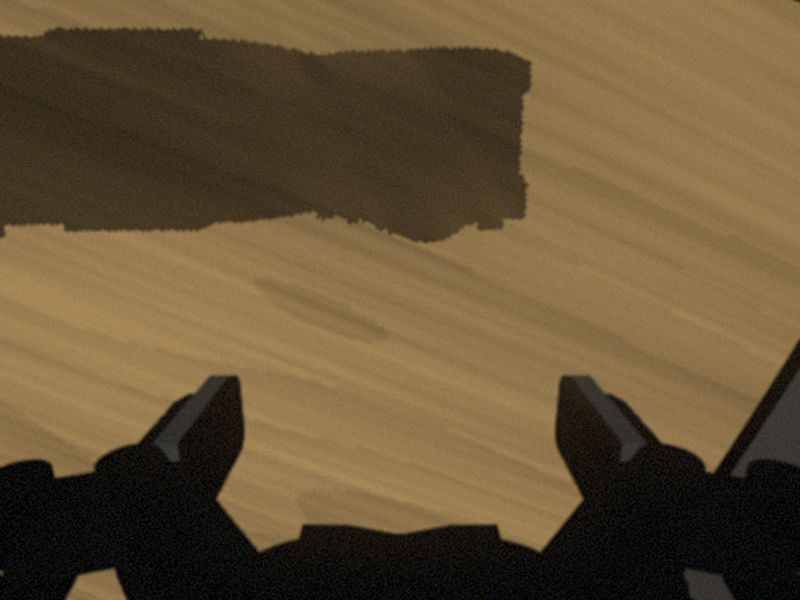

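The scene view shows two black cases at (312,242) and (370,330). The look-alikes are blue (275,276), pink (322,282) and two turquoise ones (336,206) and (363,235). The magazine is at (470,315), and the yellow gauge at (390,278) is close to it. Next I'll enlarge crops and get rough positions.

Run:
```python
from h import *
c=load('pics/scene0.npz'); s=load('pics/side0.npz')
k=1.5625
for nm,cc,pts in [('scene',c,[(312,242),(370,330),(470,315),(390,278),(322,282)]),('side',s,[(451,252),(368,317),(432,375)])]:
    for p in pts: print(nm,p,plane(cc,np.array(p)/k,0.02)[0].round(3))
a=cv2.resize(c[0][120:250,170:330],(640,520),interpolation=cv2.INTER_CUBIC); cv2.imwrite('pics/crop_sc.png',a)
a=cv2.resize(s[0][130:280,210:340],(640,600*150*640//130//640//1 and int(640*150/130)),interpolation=cv2.INTER_CUBIC)
a=cv2.resize(a,(520,600)); cv2.imwrite('pics/crop_si.png',a)
```

```text
scene (312, 242) [ 0.502 -0.275  0.02 ]
scene (370, 330) [ 0.631 -0.043  0.02 ]
scene (470, 315) [0.495 0.126 0.02 ]
scene (390, 278) [ 0.499 -0.07   0.02 ]
scene (322, 282) [ 0.581 -0.196  0.02 ]
side (451, 252) [ 0.497 -0.268  0.02 ]
side (368, 317) [ 0.626 -0.034  0.02 ]
side (432, 375) [0.504 0.102 0.02 ]
```

View pics/crop_sc.png

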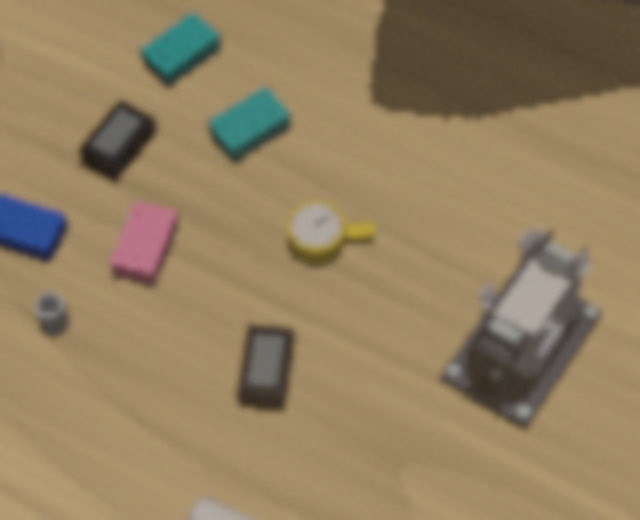

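View pics/crop_si.png

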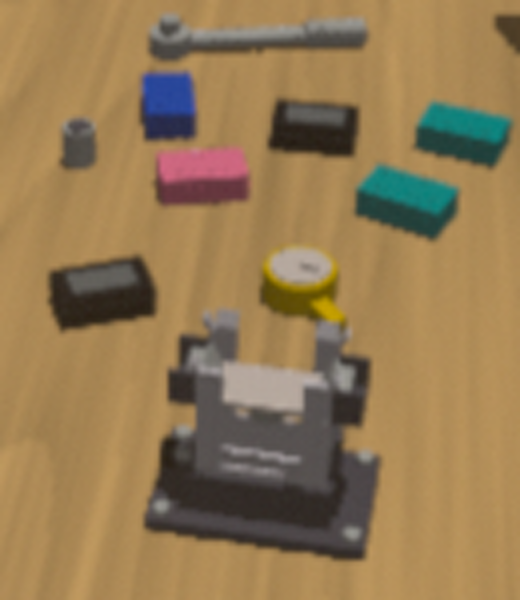

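Both black blocks, at crop (118,138) and (266,366) with grey top labels, fit the description. The blue, pink and turquoise ones are the look-alikes. Next come rough yaws from the scene picture, then close wrist views.

```bash
cat >> h.py <<'E'
def q_yaw(psi):
    # tool z down, tool x at yaw psi
    return np.array([0,np.cos(psi/2),np.sin(psi/2),0])
def zoom(c,cen,r,path,marks=None,k=None):
    u,v=map(int,cen); x0,y0=max(u-r,0),max(v-r,0)
    im=c[0][y0:v+r,x0:u+r].copy(); k=k or 560/max(im.shape[:2])
    im=cv2.resize(im,None,fx=k,fy=k,interpolation=cv2.INTER_CUBIC)
    if marks is not None:
        for m in marks: cv2.circle(im,(int((m[0]-x0+.5)*k),int((m[1]-y0+.5)*k)),3,(0,255,0),-1)
    cv2.imwrite(path,im); print(path,'x0,y0,k',x0,y0,k)
E
python3 - <<'E'
from h import *
for nm,X in [('scene',[(.502,-.275),(.631,-.043)]),('side',[(.497,-.268),(.626,-.034)])]:
  c=load(f'pics/{nm}0.npz')
  for x in X:
    u,v=proj(c,[[*x,.012]])[0]
    f=c[0]; hsv=cv2.cvtColor(f,cv2.COLOR_BGR2HSV)
    # dark or unsaturated
    m=((hsv[...,1]<75)|(hsv[...,2]<70)).astype(np.uint8)
    w=np.zeros_like(m); cv2.circle(w,(int(u),int(v)),30,1,-1); m&=w
    n,l,st,ce=cv2.connectedComponentsWithStats(m)
    i=1+np.argmin(np.hypot(*(ce[1:]-[u,v]).T)+1e3*(st[1:,4]<60))
    cs=cv2.findContours((l==i).astype(np.uint8),0,2)[0][0]
    P=plane(c,cs.reshape(-1,2),.012)[:,:2].astype(np.float32)
    print(nm,st[i],cv2.minAreaRect(P))
# magazine foot: corners seen in scene crop (k=4, origin 170,120)
c=load('pics/scene0.npz')
cr=np.array([(598,313),(525,422),(446,376)])/4+[170,120]-.5
P=plane(c,cr,.01); print(P.round(3)); d=P[0]-P[1]; e=P[2]-P[1]
print(np.hypot(*d[:2]),np.hypot(*e[:2]),np.degrees(np.arctan2(d[1],d[0])),(P[0]+P[2])/2)
E
```

```text
scene [191 146  17  19 187] ((0.49926701188087463, -0.2825314402580261), (0.043995343148708344, 0.06919662654399872), 88.74720001220703)
scene [230 202  12  20 188] ((0.630118727684021, -0.04749482125043869), (0.07042061537504196, 0.03316212818026543), 23.28900718688965)
side [278 156  21  13 238] ((0.49873799085617065, -0.2786208391189575), (0.07170379906892776, 0.06290842592716217), 88.56456756591797)
side [223 195  25  17 336] ((0.6292837262153625, -0.04444310441613197), (0.0680600106716156, 0.06355122476816177), 21.426671981811523)
[[0.447 0.171 0.01 ]
 [0.568 0.162 0.01 ]
 [0.562 0.087 0.01 ]]
0.1217222668715375 0.07587665783255503 175.78298124235104 [0.50447174 0.12904686 0.01      ]
```

Run:
```python
from h import *
from math import radians as r
for nm,x,y,a,z in [('wA',.499,-.281,r(-1.3),.22),('wB',.630,-.046,r(22),.22),('wM',.505,.127,r(-4.2),.27)]:
    p=np.array([x-.01*np.cos(a),y-.01*np.sin(a),z])
    t=status.read_time_s(); ctrl.movep(p,q_yaw(a)); print(nm,status.read_time_s()-t,np.array(status.read_eef_pos()).round(4))
    c=cam('wrist'); save(c,f'pics/{nm}.npz'); cv2.imwrite(f'pics/{nm}.png',cv2.resize(c[0],(800,600),interpolation=cv2.INTER_CUBIC))
print(status.read_time_s())
```

```text
wA 1.3167 [ 0.4886 -0.2814  0.22  ]
wB 1.0332999999999999 [ 0.6203 -0.051   0.2201]
wM 4.525 [0.4951 0.1277 0.27  ]
7.175
```

View pics/wA.png

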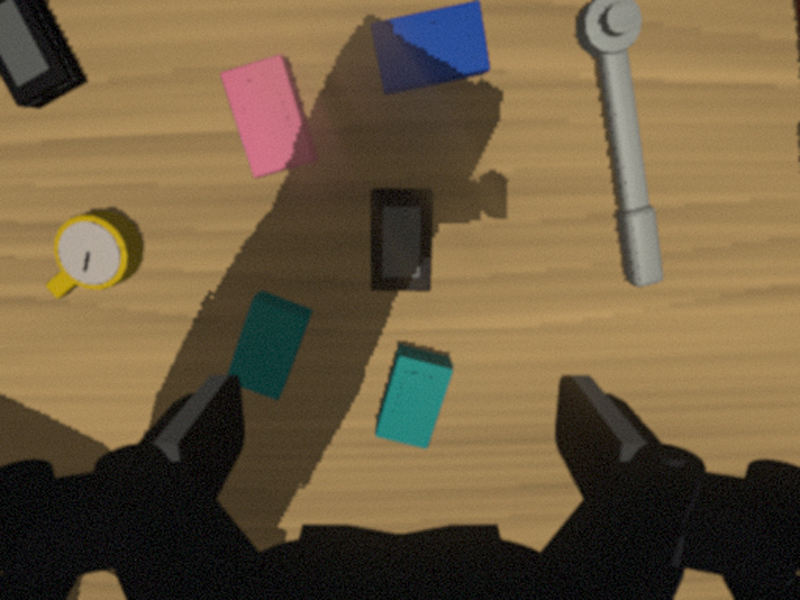

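View pics/wB.png

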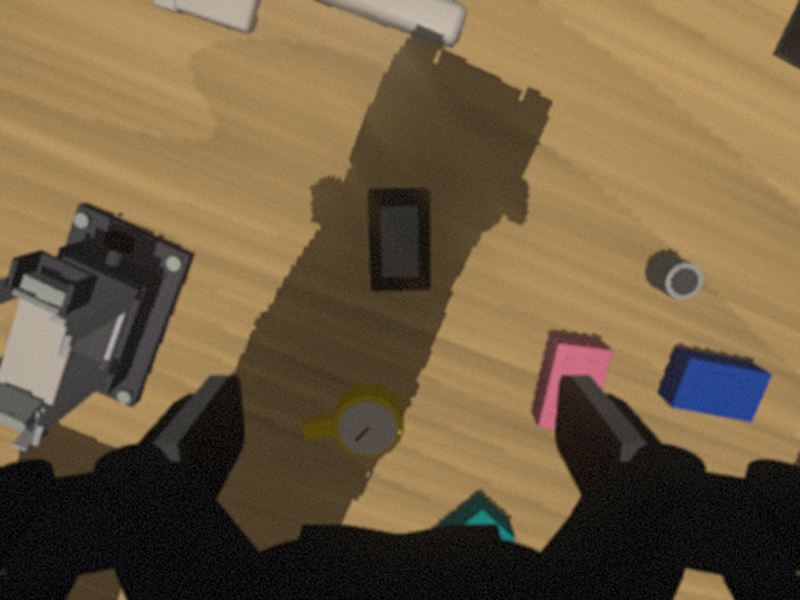

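View pics/wM.png

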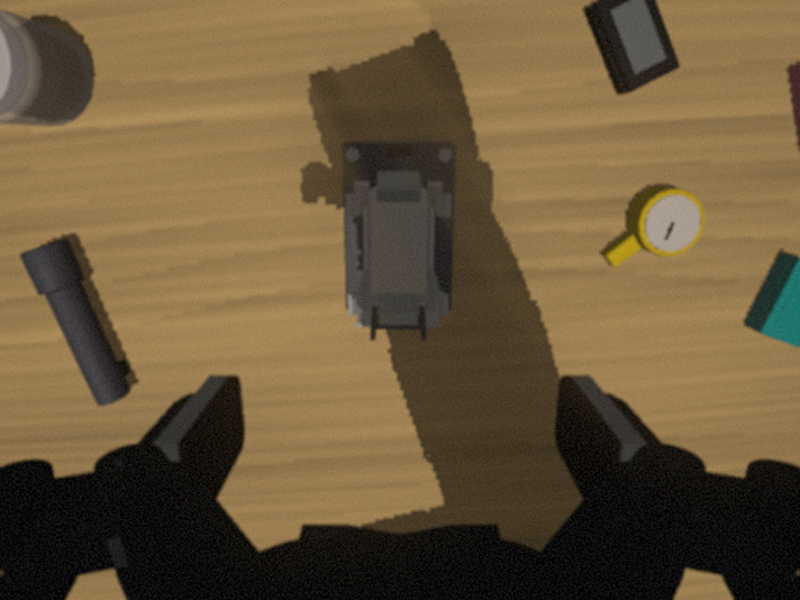

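In wA the case sits at (401,239) with turquoise blocks behind it; in wB it's at (400,239). In wM the magazine is at (400,238), with the foot from (345,143) to (455,~). Enlarging for edges.

Run:
```python
from h import *
k=1.5625
for nm in ['wA','wB']:
    c=load(f'pics/{nm}.npz'); g=cv2.GaussianBlur(c[0],(3,3),0).astype(float)
    u0,v0=256,153
    # darkness by red channel
    m=((g[...,2]-g[...,0])<14).astype(np.uint8)   # not brownish
    w=np.zeros_like(m); w[v0-45:v0+45,u0-30:u0+30]=1; m&=w
    m=cv2.morphologyEx(m,cv2.MORPH_OPEN,np.ones((5,5),np.uint8)); m=cv2.morphologyEx(m,cv2.MORPH_CLOSE,np.ones((7,7),np.uint8))
    n,l,st,ce=cv2.connectedComponentsWithStats(m); i=1+np.argmax(st[1:,4])
    cs=max(cv2.findContours((l==i).astype(np.uint8),0,2)[0],key=len)
    b=cv2.boxPoints(cv2.minAreaRect(cs)); 
    b=b[np.argsort(b[:,1])]; top=b[:2][np.argsort(b[:2,0])]; bot=b[2:][np.argsort(b[2:,0])]
    top+=[[-.5,-.5],[.5,-.5]]; bot+=[[-.5,.5],[.5,.5]]
    print(nm,st[i],top.tolist(),bot.tolist())
    P=plane(c,bot,.024); Q=plane(c,top,0.0); Qt=plane(c,top,.024)
    wid=np.hypot(*(P[0]-P[1])[:2]); cen=(P.mean(0)+Q.mean(0))/2; 
    d=(Qt.mean(0)-P.mean(0)); d2=Q.mean(0)-P.mean(0)
    print('width',wid.round(4),'len top-all',np.hypot(*d[:2]).round(4),'len mixed',np.hypot(*d2[:2]).round(4),'yaw',np.degrees(np.arctan2(d2[1],d2[0])).round(2),'yaw2',np.degrees(np.arctan2(*(P[0]-P[1])[1::-1])).round(2)-90,'cen',cen.round(4))
    zoom(c,(u0,v0),48,f'pics/z{nm}.png',np.r_[top,bot])
c=load('pics/wM.npz'); zoom(c,(256,152),66,'pics/zwM.png')
im=cv2.imread('pics/zwM.png'); cv2.imwrite('pics/zwM.png',np.clip(im.astype(float)*2.2,0,255).astype(np.uint8))
print(np.array(status.read_joint_pos()).round(3))
```

```text
wA [ 239  122   35   62 1707] [[238.5, 121.5], [273.5, 121.5]] [[238.5, 183.5], [273.5, 183.5]]
width 0.0361 len top-all 0.0631 len mixed 0.0614 yaw -1.32 yaw2 -1.3100000000000023 cen [ 0.4991 -0.2821  0.012 ]
pics/zwA.png x0,y0,k 208 105 5.833333333333333
wB [ 238  122   36   63 1817] [[237.5, 121.5], [273.5, 121.5]] [[237.5, 184.5], [273.5, 184.5]]
width 0.0372 len top-all 0.0642 len mixed 0.0625 yaw 21.9 yaw2 21.909999999999997 cen [ 0.6297 -0.0474  0.012 ]
pics/zwB.png x0,y0,k 208 105 5.833333333333333
pics/zwM.png x0,y0,k 190 86 4.242424242424242
[ 0.252  0.205  0.041  1.407 -0.    -2.816]
```

```bash
python3 -c "
import cv2,numpy as np
a=cv2.resize(cv2.imread('pics/zwA.png'),(400,400));b=cv2.resize(cv2.imread('pics/zwB.png'),(400,400));cv2.imwrite('pics/zAB.png',np.clip(np.hstack([a,b])*1.8,0,255).astype(np.uint8))"
```

```text
(no output)
```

View pics/zAB.png

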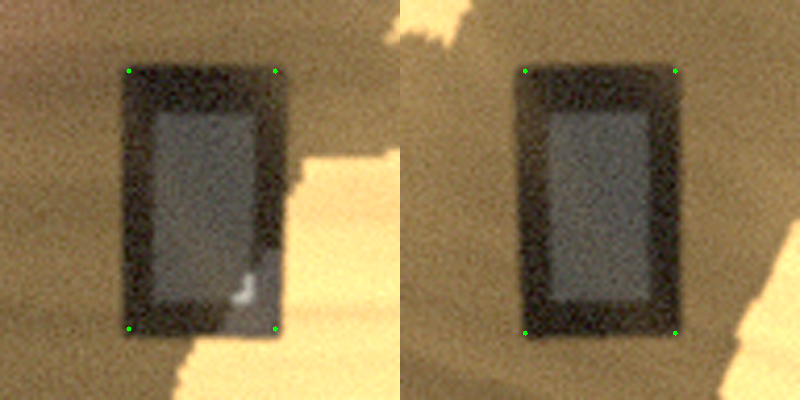

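View pics/zwM.png

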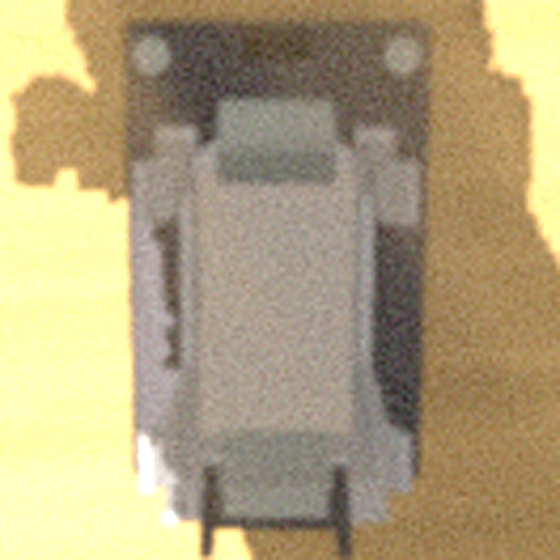

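Run:
```python
from h import *
for nm,uv,a in [('wA',(203.3,207),-1.3),('wB',(199.7,207),22)]:
    c=load(f'pics/{nm}.npz'); kk=400/96
    p=np.array([208,105])+np.array(uv)/kk-.5
    print(nm,plane(c,p,.024)[0].round(4))
c=load('pics/wM.npz'); k=560/132
px=lambda u,v:np.array([190,86])+np.array([u,v])/k-.5
a=np.radians(-4.2); ax=np.array([np.cos(a),np.sin(a)])
t=plane(c,[px(128,24),px(428,24)],.01)[:,:2]
d=t[0]-t[1]; print('foot top edge w',np.hypot(*d),'yaw',np.degrees(np.arctan2(d[1],d[0]))-90,'centre',t.mean(0)-.065*ax)
b=plane(c,[px(152,56),px(404,56)],.01)[:,:2];d=b[0]-b[1]; print('bolts yaw',np.degrees(np.arctan2(d[1],d[0]))-90)
for z in (.085,.09,.095,.1,.104):
    n=plane(c,[px(276.5,183),px(276.5,432)],z)[:,:2]
    print(z,'nose gap',np.hypot(*(n[0]-n[1])).round(4),'mid',n.mean(0).round(4))
```

```text
wA [ 0.499  -0.2824  0.024 ]
wB [ 0.63   -0.0471  0.024 ]
foot top edge w 0.08126069936427341 yaw -4.204168000066645 centre [0.50315098 0.12768382]
bolts yaw -4.204158476357279
0.085 nose gap 0.0583 mid [0.5031 0.128 ]
0.09 nose gap 0.0574 mid [0.5039 0.1279]
0.095 nose gap 0.0565 mid [0.5048 0.1278]
0.1 nose gap 0.0556 mid [0.5057 0.1278]
0.104 nose gap 0.0549 mid [0.5065 0.1277]
```

Run:
```python
from h import *
a=np.radians(175.8)
p=np.array([.504-.01*np.cos(a),.1277-.01*np.sin(a),.25])
ctrl.movep(p,q_yaw(a)); c=cam('wrist'); save(c,'pics/wM2.npz'); print(status.read_time_s(),np.array(status.read_joint_pos()).round(3))
u,v=proj(c,[[.504,.1277,.09]])[0]; zoom(c,(u,v),66,'pics/zwM2.png')
im=cv2.imread('pics/zwM2.png'); cv2.imwrite('pics/zwM2.png',np.clip(im.astype(float)*1.8,0,255).astype(np.uint8))
```

```text
9.8667 [ 0.242  0.24   0.037  1.368 -0.     0.315]
pics/zwM2.png x0,y0,k 189 94 4.242424242424242
```

View pics/zwM2.png

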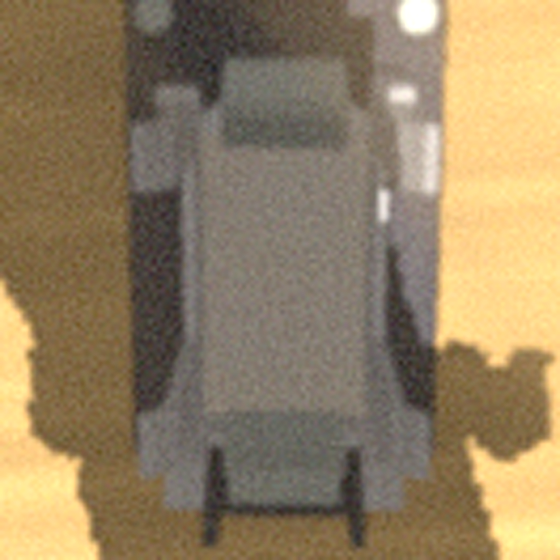

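Run:
```python
from h import *
k=560/132
c1=load('pics/wM.npz'); c2=load('pics/wM2.npz')
p1=lambda u,v:np.array([190,86])+np.array([u,v])/k-.5
p2=lambda u,v:np.array([189,94])+np.array([u,v])/k-.5
for z in (.08,.085,.09,.095,.1):
    n=plane(c1,[p1(276.5,183),p1(276.5,432)],z)[:,:2]; m=plane(c2,[p2(286,147),p2(285.5,410)],z)[:,:2]
    print(z,np.hypot(*(n[0]-n[1])).round(4),n.mean(0).round(4),np.hypot(*(m[0]-m[1])).round(4),m.mean(0).round(4))
```

```text
0.08 0.0591 [0.5022 0.1281] 0.0588 [0.5051 0.1282]
0.085 0.0583 [0.5031 0.128 ] 0.0579 [0.5042 0.1282]
0.09 0.0574 [0.5039 0.1279] 0.057 [0.5032 0.1283]
0.095 0.0565 [0.5048 0.1278] 0.056 [0.5023 0.1283]
0.1 0.0556 [0.5057 0.1278] 0.0551 [0.5014 0.1284]
```

The two opposite magazine views agree: centre (0.5036, 0.1281), lips' underside at about z = 0.089, yaw −4.2°. I'll pick the case at wB (400,239) first, since it's black with a grey label, unlike the coloured look-alikes.

```bash
cat >> h.py <<'E'
M=np.array([.5036,.1281]); MA=np.radians(175.8)
def T(): return round(status.read_time_s(),2)
def st(s=''): print(s,'t',T(),'p',np.array(status.read_eef_pos()).round(4),'F',np.array(status.read_force()).round(2),'w',round(status.read_gripper_width(),4))
def pick(x,y,deg):
    q=q_yaw(np.radians(deg+180))
    ctrl.movep([x,y,.09],q); hit=ctrl.move_l([x,y,.001],rate=.1,until_force=8); st(f'down hit={hit}')
    claw.gripper_close(60); st('closed')
    ctrl.move_l([x,y,.20],rate=.25); st('lifted')
def carry():
    ctrl.movep([*M,.20],q_yaw(MA)); st('over')
E
python3 - <<'E'
from h import *
pick(.630,-.0471,22); carry()
for n in ['wrist','side']:
    c=cam(n); save(c,f'pics/{n}1.npz')
    if n=='wrist': cv2.imwrite('pics/w1.png',cv2.resize(c[0],(640,480)))
    else: zoom(c,proj(c,[[*M,.13]])[0],60,'pics/s1.png')
E
```

```text
down hit=False t 11.93 p [ 0.6305 -0.0471  0.0017] F [-0.47 -0.55  0.75] w 0.0855
closed t 12.43 p [ 0.6305 -0.0472  0.0016] F [0.19 0.33 5.08] w 0.0389
lifted t 13.38 p [ 0.6293 -0.047   0.1984] F [-0.24 -0.42 -1.39] w 0.0391
over t 14.24 p [0.5038 0.1278 0.1994] F [ 0.17 -0.09 -1.75] w 0.0391
pics/s1.png x0,y0,k 217 150 4.666666666666667
```

View pics/w1.png

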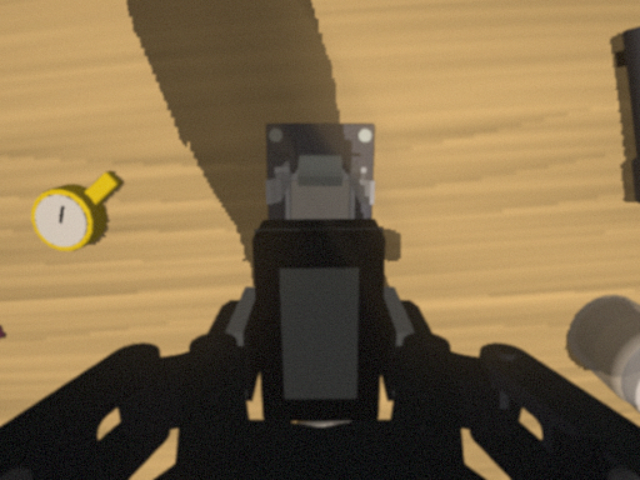

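View pics/s1.png

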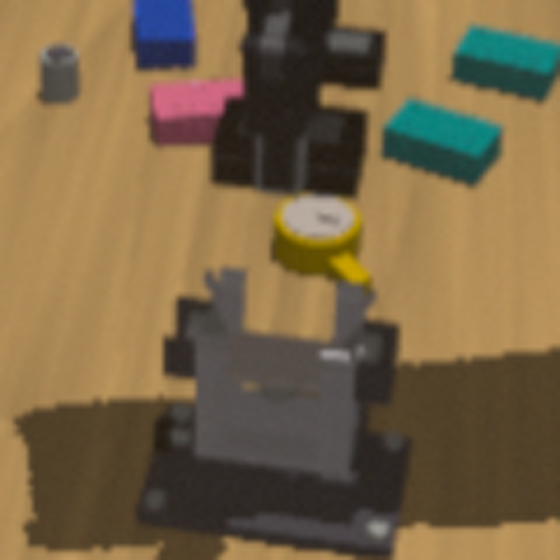

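The case is held square between the fingers, with its label at (319,333) of the 640 px view. The side view shows it clear above the guides. Checking where it sits in the hand:

Run:
```python
from h import *
c=load('pics/wrist1.npz')
P=plane(c,np.array([(281,268),(358,268),(285,398),(357,398)])/1.25-.5*0,.2218)[:,:2]
print(P.round(4).tolist())
a=MA; ex=np.array([np.cos(a),np.sin(a)]); ey=np.array([-ex[1],ex[0]])
p=np.array([.5038,.1278]); print(((P.mean(0)-p)@ex,(P.mean(0)-p)@ey))
f=P[0]-P[2]; print('len',np.hypot(*f),'dir',np.degrees(np.arctan2(*f[::-1])), np.degrees(np.arctan2(*(P[1]-P[3])[::-1])))
```

```text
[[0.4792, 0.1183], [0.4809, 0.1413], [0.5248, 0.1151], [0.5265, 0.1389]]
(np.float64(0.0009696013243955313), np.float64(-0.0005290166829796919))
len 0.045725954806042586 dir 176.03770903694183 177.002625933017
```

```bash
cat >> h.py <<'E'
def descend(x,y):
    ctrl.move_l([x,y,.128],q_yaw(MA),rate=.12); st('pre'); 
    hit=ctrl.move_l([x,y,.085],rate=.02,until_force=3); st(f'hit={hit}')
E
python3 - <<'E'
from h import *
descend(.5041,.1281)
E
```

```text
pre t 15.09 p [0.5046 0.128  0.1285] F [ 0.33 -1.15 -0.84] w 0.0385
hit=True t 16.49 p [0.5041 0.1281 0.0977] F [0.17 0.41 2.14] w 0.039
```

```bash
cat >> h.py <<'E'
def press(x,y,zs,lim=20,rate=.03):
    for z in zs:
        f0=status.read_force()[2]
        hit=ctrl.move_l([x,y,z],rate=rate,until_force=max(lim-f0,1))
        p=status.read_eef_pos(); F=np.array(status.read_force()).round(1)
        print(T(),'cmd',round(z,4),'z',round(p[2],4),'F',F,'w',round(status.read_gripper_width(),4),hit)
        if hit: break
E
python3 - <<'E'
from h import *
press(.5041,.1281,np.arange(.095,.0585,-.002))
E
```

```text
16.74 cmd 0.095 z 0.0951 F [0.9 1.1 2.6] w 0.0388 False
16.99 cmd 0.093 z 0.0932 F [ 0.8 -0.3  4.7] w 0.0391 False
17.24 cmd 0.091 z 0.0913 F [-0.6  0.1  5.7] w 0.0388 False
17.49 cmd 0.089 z 0.0888 F [0.7 1.4 1.1] w 0.0388 False
17.74 cmd 0.087 z 0.0869 F [0.8 1.2 1.4] w 0.039 False
17.99 cmd 0.085 z 0.085 F [2.2 0.4 1.7] w 0.0389 False
18.24 cmd 0.083 z 0.083 F [ 1.5 -0.   2.8] w 0.0387 False
18.49 cmd 0.081 z 0.081 F [2.2 0.4 2.6] w 0.0391 False
18.74 cmd 0.079 z 0.079 F [0.4 0.6 3.3] w 0.0389 False
18.99 cmd 0.077 z 0.077 F [2.1 0.2 2.8] w 0.0387 False
19.24 cmd 0.075 z 0.0749 F [1.3 1.2 2.8] w 0.0388 False
19.49 cmd 0.073 z 0.073 F [1.5 0.3 2.6] w 0.0389 False
19.74 cmd 0.071 z 0.071 F [0.5 0.1 3.2] w 0.039 False
19.99 cmd 0.069 z 0.069 F [1.  0.8 3.2] w 0.0385 False
20.24 cmd 0.067 z 0.0665 F [ 1.8  1.1 -2.1] w 0.0385 False
20.49 cmd 0.065 z 0.0651 F [-0.8  0.1  5.5] w 0.0387 False
20.74 cmd 0.063 z 0.0632 F [ 0.4 -0.1  6.3] w 0.0389 False
20.99 cmd 0.061 z 0.0612 F [-0.1  0.2  5.8] w 0.0388 False
21.24 cmd 0.059 z 0.0592 F [-0.1 -0.4  4.7] w 0.039 False
```

The force dropped at z ≈ 0.067, which looks like the lips snapping. That puts the lips' underside at about 0.089, matching the vision estimate. I'll let go and look.

Run:
```python
from h import *
claw.open_jaws(); st('open'); ctrl.move_l([.5041,.1281,.16],rate=.15); st('up')
a=MA; p=np.array([.504-.01*np.cos(a),.1277-.01*np.sin(a),.25])
ctrl.move_l(p,rate=.25); c=cam('wrist'); save(c,'pics/w2.npz'); u,v=proj(c,[[.504,.1277,.09]])[0]; zoom(c,(u,v),66,'pics/w2.png')
im=cv2.imread('pics/w2.png'); im=np.clip(im.astype(float)*1.8,0,255).astype(np.uint8)
c=cam('side'); zoom(c,proj(c,[[*M,.09]])[0],40,'pics/s2.png'); s=cv2.imread('pics/s2.png')
cv2.imwrite('pics/c2.png',cv2.resize(np.hstack([im,s]),(800,400))); st()
```

```text
open t 21.77 p [0.504  0.1281 0.0589] F [-0.15  0.75  0.2 ] w 0.0852
up t 22.59 p [0.5037 0.128  0.1593] F [-0.15  0.7  -1.18] w 0.0853
pics/w2.png x0,y0,k 189 95 4.242424242424242
pics/s2.png x0,y0,k 236 184 7.0
 t 23.2 p [0.5131 0.1268 0.2483] F [-1.04  0.28  0.2 ] w 0.0857
```

View pics/c2.png

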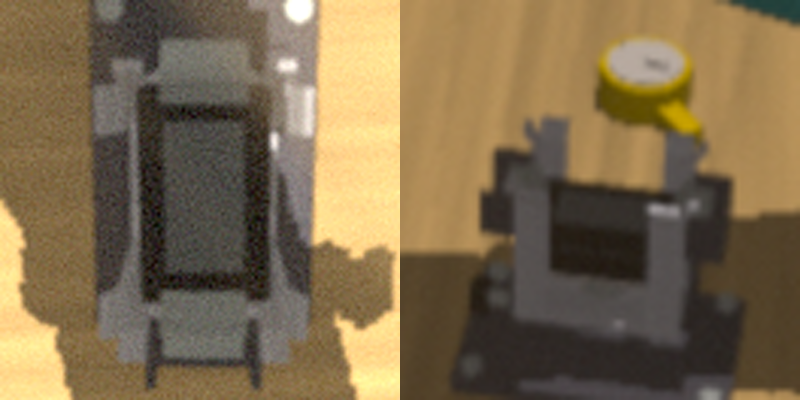

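The left view shows the first case under both lips: the lips overlap its ends at (205,70) and (205,320), and it stays down. Now the second case, the black one at wA (401,239).

Run:
```python
from h import *
ctrl.movep([.499,-.2824,.2],q_yaw(np.radians(178.7)))
pick(.499,-.2824,-1.3); carry()
c=cam('wrist'); save(c,'pics/wrist3.npz'); cv2.imwrite('pics/w3.png',cv2.resize(c[0],(640,480)))
```

```text
down hit=False t 26.28 p [ 0.4995 -0.2827  0.0017] F [-0.33  0.74 -0.  ] w 0.0856
closed t 26.77 p [ 0.4993 -0.2826  0.0015] F [-1.54  0.42  6.24] w 0.0388
lifted t 27.73 p [ 0.4983 -0.282   0.1986] F [-1.12  0.88 -1.06] w 0.039
over t 29.24 p [0.5038 0.1274 0.1998] F [ 0.33 -0.29 -0.75] w 0.0391
```

View pics/w3.png

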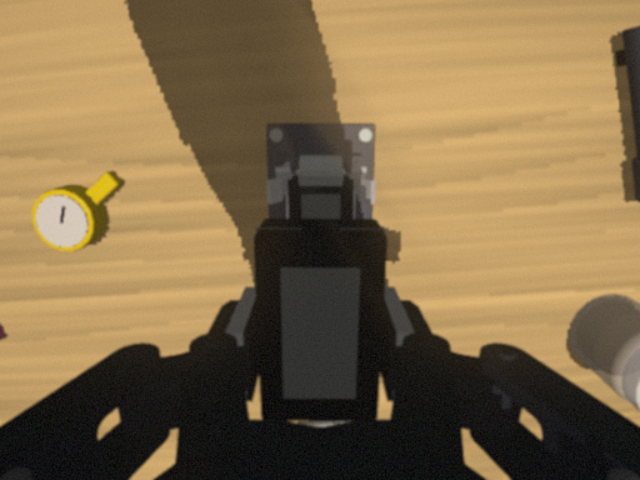

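The grasp looks the same as the first (label at (319,333)). Pressing the second one gently now, with fine steps near the end.

Run:
```python
from h import *
descend(.5041,.1281)
press(.5041,.1281,np.r_[np.arange(.095,.0705,-.003),.0705,.0695,.069,.0685,.068,.0675,.067,.0665,.066,.0655],lim=22,rate=.015)
```

```text
pre t 30.04 p [0.5045 0.128  0.1285] F [ 0.87  0.3  -0.78] w 0.039
hit=True t 31.44 p [0.5045 0.1281 0.0978] F [1.52 0.16 0.66] w 0.0388
31.77 cmd 0.095 z 0.0954 F [ 1.1 -0.1  4.8] w 0.0383 False
32.12 cmd 0.092 z 0.0924 F [0.7 0.5 4.4] w 0.0388 False
32.47 cmd 0.089 z 0.0892 F [1.  0.1 5.3] w 0.039 False
32.82 cmd 0.086 z 0.0861 F [1.7 0.4 4.5] w 0.0387 False
33.17 cmd 0.083 z 0.0831 F [1.2 1.4 3.7] w 0.0384 False
33.52 cmd 0.08 z 0.0801 F [1.1 1.4 4. ] w 0.039 False
33.87 cmd 0.077 z 0.077 F [2.1 0.7 3.4] w 0.0388 False
34.22 cmd 0.074 z 0.074 F [3.3 0.9 5.1] w 0.0386 False
34.57 cmd 0.071 z 0.071 F [ 1.2 -0.1  4.2] w 0.0392 False
34.82 cmd 0.0705 z 0.0706 F [ 0.8 -0.   6.3] w 0.0388 False
35.07 cmd 0.0695 z 0.0696 F [ 1.4 -0.1  5.4] w 0.0391 False
35.32 cmd 0.069 z 0.0692 F [1.1 0.9 6.3] w 0.0389 False
35.57 cmd 0.0685 z 0.0687 F [0.6 0.4 6.9] w 0.0388 False
35.82 cmd 0.068 z 0.0682 F [ 1.1 -0.   7.8] w 0.0389 False
36.07 cmd 0.0675 z 0.0677 F [ 1.9 -0.   5.7] w 0.0387 False
36.32 cmd 0.067 z 0.0672 F [0.6 0.7 6.3] w 0.0388 False
36.57 cmd 0.0665 z 0.0662 F [1.5 0.9 3.7] w 0.0387 False
36.82 cmd 0.066 z 0.066 F [0.6 0.7 4.5] w 0.0389 False
37.07 cmd 0.0655 z 0.0656 F [-0.1  0.7  6.3] w 0.0393 False
```

The same snap came at z ≈ 0.0665. I'll go a little further in small steps to make sure, until the stop is just felt.

Run:
```python
from h import *
press(.5041,.1281,[.0652,.0649,.0646],lim=15,rate=.01)
```

```text
37.32 cmd 0.0652 z 0.0651 F [1.9 0.  2.7] w 0.0388 False
37.57 cmd 0.0649 z 0.065 F [0.2 0.5 5.9] w 0.0389 False
37.82 cmd 0.0646 z 0.0648 F [ 1.  -0.8  6.2] w 0.0388 False
```

Run:
```python
from h import *
claw.open_jaws(); st('open'); ctrl.move_l([.5041,.1281,.16],rate=.15); st('up')
a=MA; p=np.array([.504-.01*np.cos(a),.1277-.01*np.sin(a),.25])
ctrl.move_l(p,rate=.25); ctrl.wait(.5); c=cam('wrist'); save(c,'pics/w4.npz'); u,v=proj(c,[[.504,.1277,.09]])[0]; zoom(c,(u,v),66,'pics/w4.png')
im=cv2.imread('pics/w4.png'); im=np.clip(im.astype(float)*1.8,0,255).astype(np.uint8)
c=cam('side'); zoom(c,proj(c,[[*M,.09]])[0],40,'pics/s4.png'); s=cv2.imread('pics/s4.png')
cv2.imwrite('pics/c4.png',cv2.resize(np.hstack([im,s]),(800,400))); st()
c=cam('scene'); cv2.imwrite('pics/sc4.png',cv2.resize(c[0],(800,600)))
```

```text
open t 38.34 p [0.504  0.1281 0.0645] F [-0.51  0.35 -0.17] w 0.0853
up t 39.12 p [0.5037 0.128  0.1593] F [ 0.02 -0.3  -0.28] w 0.0855
pics/w4.png x0,y0,k 189 95 4.242424242424242
pics/s4.png x0,y0,k 236 184 7.0
 t 40.23 p [0.5139 0.1269 0.2499] F [0.64 0.24 0.02] w 0.0851
```

View pics/c4.png

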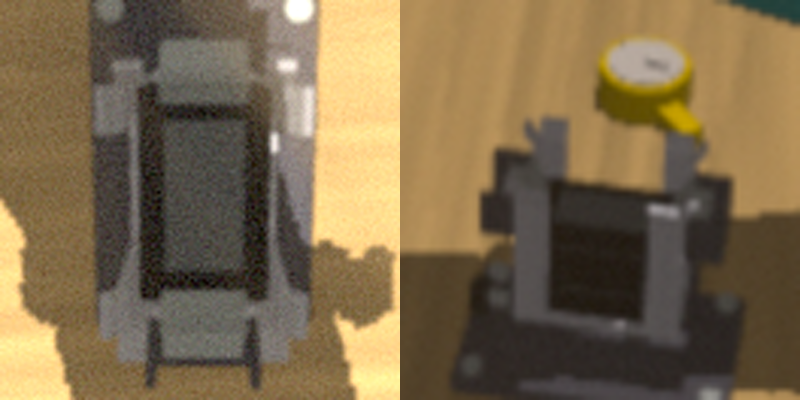

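View pics/sc4.png

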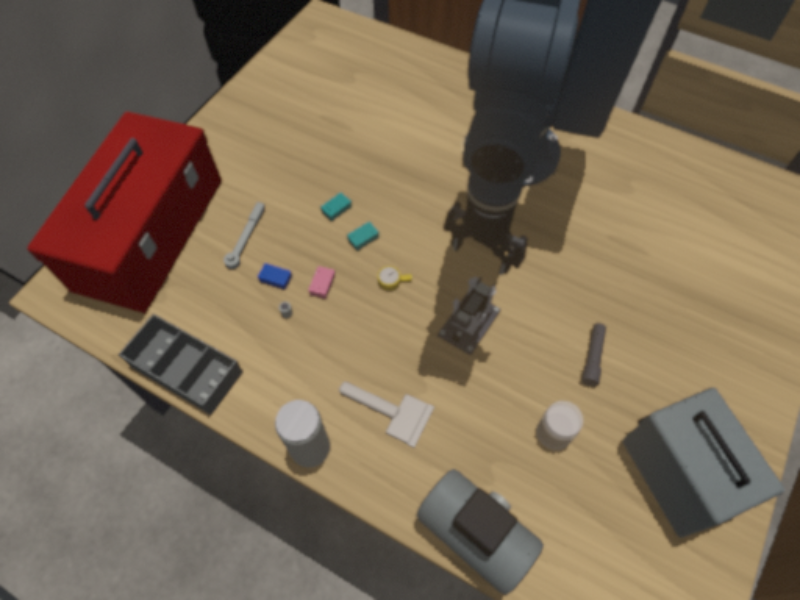

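The wrist view matches the one after the first case: both lips lie over the ends at (205,70) and (205,320). In the side view, black now fills the side gap down to (600,310), so two cases are stacked. The scene view shows everything else in place. Handing in.

```bash
python3 -c "
from h import *
job.finish_job(); st()"
```

```text
the job is handed in; nothing more can be done
the job is handed in; nothing more can be done
```

Both black fuse cases are in the magazine and stay down on their own. I gripped each one across its 40 mm width and pressed it straight down between the guides, and handed the job in at about 40 s of the 72 s allowed.

- **Force:** between steps the press force read no more than about 8 N. I did not log the peaks during the moves, but the moves were set to stop at 20 to 22 N and never did.
- **Snap:** both cases showed the lips snapping at the same tool height, about 0.0665 m. I took the second case only about 2 mm further and did not feel the rubber stop.
- **After letting go:** the wrist view showed the lips over both ends of the top case. The side view showed two cases stacked.
- **Other things on the shelf:** the scene view showed them where they were, and the blue, pink and turquoise look-alikes were not touched.
- **Small disagreement:** the cases met the lip slopes about 7 mm above the lips' underside I measured (z about 0.089 m), not the 10 mm stated. The snap height agreed with my measurement, so I relied on that.

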